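Level the balance pan and build the check-weight stack

ROBOT

A 7-joint arm with a two-finger parallel gripper is mounted at the origin on the work surface. World frame = base frame: x ahead of the robot, y to its left, z up, the work surface at z = 0. Lengths are in m, angles in degrees, forces in N, time in s.
With the tool pointing down it reaches from about 0.425 to 1.025 m from the base axis. Payload 9.4 kg.
Tool frame: the origin (TCP) lies at the very end of the fingers, on their centre line; the grasp point (between the pads) lies 19 mm behind it; z points along the fingers, y is the line along which they close (so a half turn about z gives the same grasp; the last joint's range is limited). The gripper opens to 85 mm and grips with 20 to 120 N. Pads are 22 mm wide; open, the fingers measure 114 mm over their backs; the gripper's body (76 mm by 85 mm) begins 54 mm behind the grasp point. The pads swing forward as they close: fully open they stand 13 mm farther back than shut.
Start: joints at [66.824, 34.337, -0.143, 91.639, 0.103, 54.024, -4.572], TCP at [0.233, -0.686, 0.231] pointing down, gripper open.
Joint ranges: [-147.43, 147.43], [-19.82, 112.94], [-74.19, 73.91], [6.32, 146.72], [-59.91, 239.91], [6.04, 106.73], [-150.56, 150.56]. Speed limits (degrees/s): [127.2, 127.2, 172.46, 172.46, 180, 180, 180].

INTERFACE

Orientations are given as [roll, pitch, yaw] about the fixed x, y, z axes, in that order (R = Rz(yaw) Ry(pitch) Rx(roll)).
In Python, from cell import * gives the robot as it stands. The module is installed in compiled form; this text tells all that it offers.
- The arm moves only by the tool servo_tool, never from a script. Its arguments are lists of equal length, an entry for each row: "twist": the turn, a rotation vector about the world's x, y, z scaled (see below), a list of three; "xyz": the shift along the world's x, y, z scaled (see below), a list of three; "hand": the opening, from 0 (shut) to 1 (fully open). In form: {"twist": [[rx, ry, rz], ...], "xyz": [[dx, dy, dz], ...], "hand": [hand, ...]}. A call has 1 to 5 rows; each row shifts and turns the commanded pose from where the row before left it; what a row does not reach is not made up. The controller multiplies each number of a shift by 25 mm and each number of a turn by 10 degrees. A row lasts 1/8 s, in which the tool goes at most 62.5 mm and 10.7 degrees, less where a joint would pass 70% of its speed; a pose out of reach is approached as far as the arm can. A call with a number of a shift or a turn outside -1 to 1 is refused whole. A call with a gripper value outside its range is refused whole. The fingers move at their own pace and stop on an object; the grip force is fixed at half the most. Time passes only in rows, so rows that do not move let the fingers close. It gives the time, the measured TCP pose, the force, the opening and the grip force at its end, in the units of the state.
- get_state(): the state, without advancing time (a new reading comes with each control period).
- snapshot(name): name is "scene" or "top"; returns a dict with "color" (400x640x3 uint8, red, green, blue), "z_map" (400x640 float32, m along the optical axis (not along the pixel's ray), 0 where there is no reading), "fx", "fy", "cx", "cy" (pixels), "rvec" (rotation vector, rad) and "tvec" (3), from world to camera coordinates, as OpenCV has them. Camera axes: x right, y down, z forward; pixel columns grow to the right and rows downward; lengths in m; the calibration is good to about 2 mm. A picture is of the moment at which its call begins.
- job_done(): hands the job in; it is judged then, once.
The state is a dict: "time_s": time; "joint_positions": joint angles; "qd": joint speeds; "joint_efforts": joint torques, N m; "ee_pos": TCP position; "ee_rot": TCP orientation; "ft_force": force on the tool from outside, world axes, zero at the start; "torque": the same for the moment, N m; "grip_width": opening from 0.0 (shut) to 1.0 (fully open); "grasp_force": force on a finger pad.
Only numpy, scipy, OpenCV 4.12 (cv2) and the standard library are available. Lean on these libraries where they do the work, as an engineer would, in place of code of your own. Each camera call takes 0.05 s, during which the arm holds its last target. There are 200 camera calls.

TASK

The balance's pan has been left cocked up at its front: first press it gently down until it sits fully home and level. Then take the three steel disc weights from the sloping rack and stack them flat and centred on the pan, largest at the bottom, then the medium one, the smallest on top. The weighing cell is delicate, so press lightly and set the weights down softly rather than dropping them, and leave everything else on the bench where it is.

Things in the scene. Friction and masses are not known exactly. Their poses are not given: they have to be found in the camera images.
- balance: white top-loading laboratory balance, fixed to the bench, housing 270 x 200 mm, top of the housing 52 mm above the bench. Origin on the bench under the middle of the housing; x points from its display end (at -x, towards the robot) to its rear, z up. The pan lies over its middle and rear, pan centre at x = +40 mm
- pan: the balance's round steel pan, 130 mm diameter, 5 mm thick, on a stiff hinge clip at its rear rim; stays where left. Front starts lifted 0.14 to 0.28 rad. Origin on the hinge line, pan's underside, 65 mm above the bench; z = pan normal, x from pan centre to hinge, hinge axis y. Lowering takes about 6 N at the front rim; home is a hard stop. Over 45 N harms the weighing cell
- pan_center (a point): centre of the pan's top face, axes as the pan; 70 mm above the bench when the pan is home
- pan_edge (a point): point on the pan's top face at its front rim, farthest from the hinge, 65 mm from the pan centre; the most lifted point at the start
- rack: fixed rack, rubber-lined board 320 mm wide (y), 100 mm long up the slope, rising 30 degrees towards its +x (away from the robot). Origin on the bench under the slope's middle, whose surface is 46 mm up; slope normal (-0.5, 0, 0.866) in its axes. Lip 11 mm high along the lower edge, 45 mm down-slope from the middle. Weights lie mid-slope at y = -110, 0, +110 mm
- weight_large: plain bare-steel disc, 66 mm diameter, 16 mm thick, about 0.43 kg. Origin at its very centre (8 mm from either face), z = the disc's axis. Lies flat on the sloping rack at the start; which of the three bays it lies in varies. Either face may be up in the end
- weight_medium: plain bare-steel disc, 56 mm diameter, 16 mm thick, about 0.31 kg. Origin at its very centre (8 mm from either face), z = the disc's axis. Lies flat on the sloping rack at the start; which of the three bays it lies in varies. Either face may be up in the end
- weight_small: plain bare-steel disc, 46 mm diameter, 16 mm thick, about 0.21 kg. Origin at its very centre (8 mm from either face), z = the disc's axis. Lies flat on the sloping rack at the start; which of the three bays it lies in varies. Either face may be up in the end
- bottle: bystander: clear bottle with blue cap, 56 mm diameter, 85 mm high; origin under its base
- jar: bystander: small amber jar, 52 mm diameter, 60 mm high; origin under its base
- dish: bystander: closed clear flat dish, 88 mm diameter, 14 mm high; origin under its base
- tube_block: bystander: white block 90 x 170 mm with capped sample tubes, 100 mm high; origin under its base
- tip_box: bystander: blue box 85 x 120 mm, 50 mm high; origin under its base
- beaker: bystander: glass beaker, 70 mm diameter, 85 mm high; origin under its base
- marker: bystander: marker pen lying flat, 120 mm long, 16 mm wide, 14 mm high; origin under its middle, length along its x
Mind the look-alikes: they are no part of the job. What is shaped like the weight_small but orange is not meant.

How it is judged:
By the outcome, as a careful person would: the job done as asked, in the order asked, and still so for the second after the job is handed in, with the robot touching nothing.
It also fails if it takes over 72 s, if anything falls off the work surface, if the arm or the gripper's body presses on something with over 40 N, if the wrist force passes 120 N, or if a joint passes its speed limit or range.

## Working session

There is one attempt and no reset: what is moved stays moved. The work goes in short steps, Python scripts to look and compute and a tool call to move; the robot and the scene stay as the last step left them, time stands still between calls to the robot, and variables do not carry over. Pictures are saved under pics/ and viewed, at most 10 in all, crops included, and the job is handed in when it is done.

Besides the shell and the picture viewer there is one more tool, called in YAML: its name, and indented under it one key for each argument. servo_tool: Moves the arm, as the interface text tells. Shifts and turns lie within -1 to 1; 1 stands for 25 mm of shift or 10 degrees of turn. Its arguments: {"type":"object","properties":{"twist":{"type":"array","items":{"type":"array","items":{"type":"number"}}},"xyz":{"type":"array","items":{"type":"array","items":{"type":"number"}}},"hand":{"type":"array","items":{"type":"number"}}},"required":["twist","xyz","hand"]}

```bash
mkdir -p pics
cat > h.py <<'E'
from cell import *
import numpy as np, cv2
def snap(n):
    s=snapshot(n); s['R']=cv2.Rodrigues(np.array(s['rvec'],float))[0]; s['t']=np.array(s['tvec'],float).ravel(); return s
def save(n,img): cv2.imwrite('pics/'+n,img[:,:,::-1])
def cloud(s):
    z=s['z_map']; v,u=np.mgrid[:400,:640]
    P=np.stack([(u-s['cx'])/s['fx']*z,(v-s['cy'])/s['fy']*z,z],-1)
    W=(P-s['t'])@s['R']; W[z==0]=np.nan; return W
def ray(s,u,v,h):
    d=s['R'].T@np.array([(u-s['cx'])/s['fx'],(v-s['cy'])/s['fy'],1]); c=-s['R'].T@s['t']
    return c+d*(h-c[2])/d[2]
E
python3 - <<'E'
from h import *
for n in('scene','top'):
    s=snap(n); save(n+'0.png',s['color']); np.save(n+'.npy',s,allow_pickle=True)
    print(n,-s['R'].T@s['t'],s['R'][2],s['fx'])
print(get_state())
E
```

```text
scene [1.18067666 0.65006284 0.9691849 ] [-0.47226995 -0.54058735 -0.69622296] 415.7992554660527
top [ 0.42787747 -0.05972147  1.11661946] [ 0.14085564  0.01452136 -0.98992364] 361.9446557241643
{'time_s': 0.1, 'joint_positions': array([66.82238454, 34.38032164, -0.14467918, 91.67736963,  0.10426592,
       54.02319083, -4.57281191]), 'qd': array([ 0.00404644, -0.10514649,  0.03826369, -0.13782357,  0.09313173,
        0.08454603,  0.02584831]), 'joint_efforts': array([ 4.85678815e-03, -7.77991104e+01,  1.56967387e+00, -2.58623725e+01,
        1.26030759e-02,  5.51086385e-03,  3.31285378e-05]), 'ee_pos': array([ 0.23327338, -0.68599464,  0.23049231]), 'ee_rot': array([-1.79919709e+02,  9.02334888e-03,  1.87855837e+01]), 'ft_force': array([ 0.08363669,  1.03459796, -0.50126524]), 'torque': array([-0.03590831,  0.01969196, -0.00291051]), 'grasp_force': 0.0, 'grip_width': 1.0002313456138894}
```

View pics/top0.png

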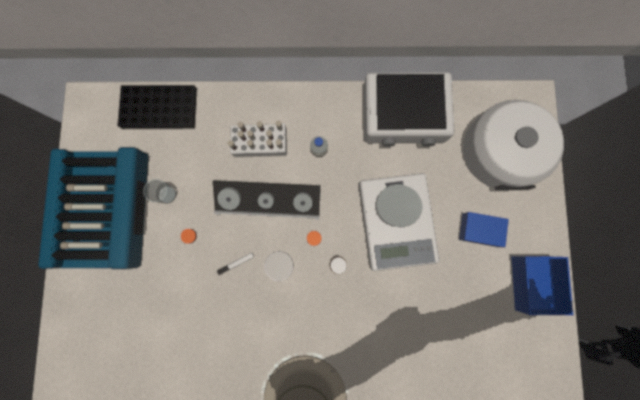

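View pics/scene0.png

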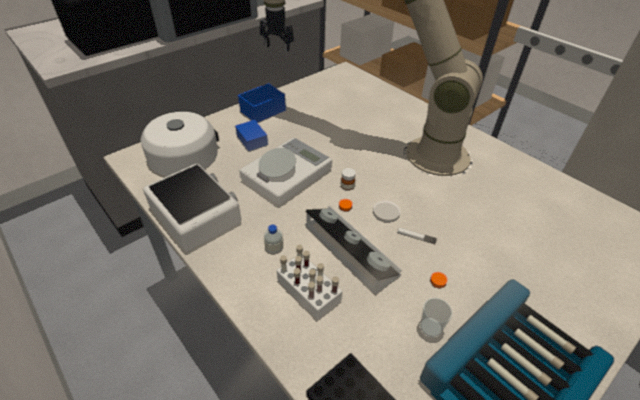

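The top view shows the three steel discs on the rack at about (229,199), (265,200) and (303,203). The orange discs at (189,236) and (314,238) lie on the bench and are look-alikes, so they aren't meant. The balance is at (398,220) with its pan at (400,205). Next I'll take an enlarged crop to confirm sizes, and measure.

Run:
```python
from h import *
s=np.load('top.npy',allow_pickle=True).item(); q=np.load('scene.npy',allow_pickle=True).item()
a=cv2.resize(s['color'][165:275,205:445],None,fx=3.3,fy=3.3,interpolation=cv2.INTER_CUBIC)
save('crop1.png',a)
W=cloud(s);X=cloud(q)
# rack: dark pixels in the top view near rack
g=s['color'].max(-1).astype(int)
for nm,u,v in(('L',229,199),('M',265,200),('R',303,203)):
    p=W[v-14:v+15,u-18:u+19].reshape(-1,3)
    print(nm,W[v,u],W[v-5,u-5],W[v+5,u+5])
def fit(P):
    c=P.mean(0); return c,np.linalg.svd(P-c)[2][2]
m=(W[...,2]>.02)&(W[...,2]<.085)
n,lab,st,ce=cv2.connectedComponentsWithStats(m.astype(np.uint8))
for i in range(1,n):
    if st[i,4]>60:
        P=W[lab==i]; r=cv2.minAreaRect((P[:,:2]*1000).astype(np.float32)); print(ce[i].round(),st[i,4],np.round(r[0]),np.round(r[1]),round(r[2],1),P[:,2].max().round(3))
for v in range(180,272,4): print(v,W[v,400].round(3),end=';')
```

```text
L [0.57586178 0.22653999 0.05889962] [0.58873096 0.23810499 0.07259202] [0.5617372  0.21274257 0.05262619]
M [0.57258326 0.11915889 0.06144327] [0.58775502 0.13465194 0.05970581] [0.55856892 0.1050979  0.05469852]
R [0.56376162 0.00691978 0.06126928] [0.57770088 0.02131778 0.06765943] [ 0.55016045 -0.00739987  0.05092735]
[399. 133.] 984 [ 800. -267.] [316. 156.] 54.5 0.085
[156. 106.] 3228 [880. 479.] [243. 141.] 89.9 0.037
[486. 166.] 892 [ 697. -557.] [267. 110.] 30.7 0.085
[258. 141.] 1388 [764. 149.] [ 91. 170.] 1.4 0.085
[319. 146.] 277 [743. -37.] [55. 53.] 0.4 0.085
[141. 206.] 1987 [544. 468.] [123. 358.] 84.3 0.085
[ 78. 210.] 8056 [552. 663.] [360. 224.] 0.3 0.085
[398. 223.] 5439 [ 513. -276.] [270. 201.] 7.2 0.085
[266. 199.] 3561 [577. 119.] [321.  97.] 87.2 0.077
[485. 229.] 1328 [ 489. -530.] [122.  86.] 79.4 0.056
[338. 265.] 246 [385. -96.] [48. 51.] 14.2 0.064
[545. 287.] 1769 [ 330. -679.] [158. 125.] 0.2 0.083
[306. 383.] 637 [47.  2.] [165.  75.] 89.9 0.085
180 [ 0.635 -0.282  0.051];184 [ 0.619 -0.278  0.067];188 [ 0.607 -0.277  0.072];192 [ 0.594 -0.275  0.076];196 [ 0.582 -0.274  0.08 ];200 [ 0.57  -0.274  0.08 ];204 [ 0.558 -0.273  0.083];208 [ 0.546 -0.272  0.086];212 [ 0.534 -0.27   0.092];216 [ 0.523 -0.27   0.093];220 [ 0.511 -0.269  0.095];224 [ 0.5   -0.268  0.102];228 [ 0.491 -0.278  0.05 ];232 [ 0.48  -0.278  0.049];236 [ 0.468 -0.277  0.05 ];240 [ 0.457 -0.277  0.048];244 [ 0.445 -0.276  0.054];248 [ 0.433 -0.275  0.055];252 [ 0.422 -0.274  0.057];256 [ 0.41  -0.275  0.054];260 [ 0.399 -0.275  0.051];264 [ 0.388 -0.274  0.053];268 [ 0.374 -0.285  0.   ];
```

View pics/crop1.png

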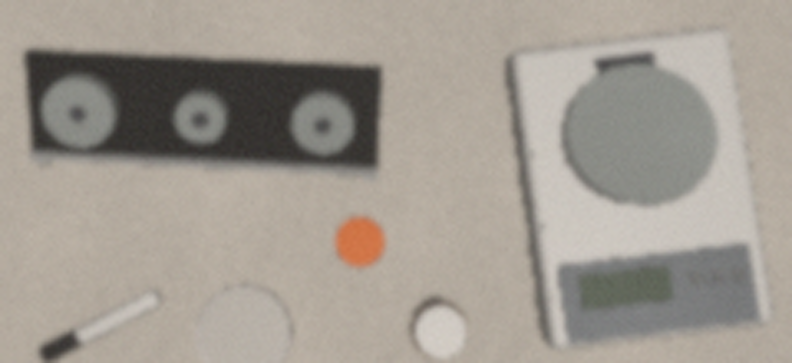

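The crop shows three steel discs: left (229,199) is widest, so large; centre (265,200) is smallest, so small; right (303,203) is medium. The orange disc at (314,238) sits on the bench and is a look-alike. The pan is tilted up towards the display end. Next I'll get precise positions.

```bash
cat >> h.py <<'E'
def pray(s,uv,c,n):
    uv=np.asarray(uv,float).reshape(-1,2); C=-s['R'].T@s['t']
    d=np.c_[(uv[:,0]-s['cx'])/s['fx'],(uv[:,1]-s['cy'])/s['fy'],np.ones(len(uv))]@s['R']
    return C+d*(((c-C)@n)/(d@n))[:,None]
def proj(s,p): q=s['R']@np.array(p)+s['t']; return np.array([s['fx']*q[0]/q[2]+s['cx'],s['fy']*q[1]/q[2]+s['cy']])
E
python3 - <<'E'
from h import *
s=np.load('top.npy',allow_pickle=True).item(); q=np.load('scene.npy',allow_pickle=True).item()
yaw=np.radians(-3); ex=np.array([np.cos(yaw),np.sin(yaw),0]); ey=np.array([-ex[1],ex[0],0]); n=-.5*ex+.866*np.array([0,0,1]); us=np.cross(ey,n)
for cam,S,box in(('top',s,(165,225,205,330)),('scene',q,(200,295,300,405))):
    W=cloud(S); g=S['color'].astype(int).mean(-1)
    for nm,p in(('large',(.576,.2265,.06)),('small',(.572,.119,.06)),('medium',(.564,.007,.06))):
        u,v=proj(S,p).round().astype(int); d=26
        x=g[v-d:v+d,u-d:u+d].astype(np.uint8)
        t,_=cv2.threshold(x,0,255,cv2.THRESH_OTSU)
        m=(g>t).astype(np.uint8); 
        P=W; c0=np.array(p); m&=(abs((W-c0)@n)<.012)&(np.hypot((W-c0)@ey,(W-c0)@us)<.045)
        k,lab,st,ce=cv2.connectedComponentsWithStats(m)
        i=1+np.argmax(st[1:,4]); cs,_=cv2.findContours((lab==i).astype(np.uint8),0,cv2.CHAIN_APPROX_NONE)
        C=pray(S,max(cs,key=len),c0,n); ab=np.c_[(C-c0)@ey,(C-c0)@us]
        (a,b),(w,h),ang=cv2.fitEllipse((ab*1000).astype(np.float32))
        hp=np.median(((W-c0)@n)[lab==i])
        print(cam,nm,(c0+ey*a/1000+us*b/1000).round(4),round(w),round(h),'off-normal',hp.round(4))
# balance top / pan
W=cloud(s); z=W[...,2]
b=(abs(z-.052)<.006)&(abs(W[...,0]-.51)<.16)&(abs(W[...,1]+.276)<.13)
r=cv2.minAreaRect((W[b][:,:2]*1000).astype(np.float32)); print('bal',r)
for S in(s,q):
    W=cloud(S); g=S['color'].astype(int)
    m=(np.hypot(W[...,0]-.555,W[...,1]+.271)<.055)&(W[...,2]>.065)&(W[...,2]<.12); P=W[m]; c=P.mean(0); nn=np.linalg.svd(P-c)[2][2]; nn*=np.sign(nn[2])
    print('pan',c,nn,np.degrees(np.arctan2(-nn[1],-nn[0])),np.arccos(nn[2]))
# rack box
W=cloud(s)
k=(W[...,2]>.02)&(abs(W[...,0]-.577)<.08)&(abs(W[...,1]-.119)<.18)
print('rack',cv2.minAreaRect((W[k][:,:2]*1000).astype(np.float32)))
E
```

```text
top large [0.5764 0.2287 0.0602] 61 64 off-normal -0.0001
top small [0.5711 0.1188 0.0595] 42 43 off-normal 0.0007
top medium [0.566  0.0086 0.0611] 51 52 off-normal -0.001
scene large [0.5727 0.2263 0.0581] 60 67 off-normal 0.0021
scene small [0.5679 0.1151 0.0578] 39 52 off-normal 0.0027
scene medium [0.5619 0.0063 0.0588] 49 60 off-normal 0.0018
bal ((512.5357055664062, -274.77764892578125), (267.8738708496094, 199.095458984375), 6.87861967086792)
pan [ 0.55443109 -0.27126826  0.08508782] [0.24115043 0.0265846  0.97012356] -173.70907297598657 0.24505672468149625
pan [ 0.55563583 -0.27067847  0.08667546] [0.23543309 0.03034125 0.97141683] -172.65652782029434 0.2396680158701818
rack ((577.1822509765625, 118.89036560058594), (320.876220703125, 97.45223999023438), 87.19622802734375)
```

servo_tool:
  twist:
    - [0,0,-0.5]
    - [0,0,-0.5]
    - [0,0,-0.5]
    - [0,0,-0.6]
    - [0,0,0]
  xyz:
    - [0.3,1,0]
    - [0.5,1,0]
    - [0.7,1,0]
    - [0.7,1,0]
    - [0.7,1,0]
  hand: [0,0,0,0,0]

```text
time_s: 0.72
ee_pos: [0.3064, -0.5603, 0.2309]
ee_rot: [-180.0, 0.0, -2.3]
ft_force: [1.1, -0.3, -0.2]
grip_width: -0.001
grasp_force: 0.0
```

servo_tool:
  twist:
    - [0,0,0]
    - [0,0,0]
    - [0,0,0]
    - [0,0,0]
    - [0,0,0]
  xyz:
    - [0.7,0.95,0]
    - [0.7,0.95,0]
    - [0.7,0.95,0]
    - [0.7,0.95,0]
    - [0.7,0.95,0]
  hand: [0,0,0,0,0]

```text
time_s: 1.35
ee_pos: [0.3938, -0.4417, 0.231]
ee_rot: [-180.0, 0.0, -2.2]
ft_force: [-0.0, -0.1, -0.5]
grip_width: 0.002
grasp_force: 0.0
```

servo_tool:
  twist:
    - [0,0,0]
    - [0,0,0]
    - [0,0,0]
    - [0,0,0]
    - [0,0,0]
  xyz:
    - [0.7,0.95,-0.4]
    - [0.7,0.95,-0.8]
    - [0.7,0.95,-0.8]
    - [0.7,0.95,-0.8]
    - [0.7,0.95,-0.8]
  hand: [0,0,0,0,0]

```text
time_s: 1.98
ee_pos: [0.4813, -0.323, 0.1405]
ee_rot: [-180.0, 0.0, -2.2]
ft_force: [-0.2, -0.1, 0.8]
grip_width: 0.001
grasp_force: 0.0
```

servo_tool:
  twist:
    - [0,0,0]
    - [0,0,0]
    - [0,0,0]
    - [0,0,0]
  xyz:
    - [0.4,0.95,-0.3]
    - [0.35,0.9,-0.3]
    - [0,0,-0.2]
    - [0,0,0]
  hand: [0,0,0,0]

```text
time_s: 2.48
ee_pos: [0.4991, -0.2783, 0.1209]
ee_rot: [180.0, 0.1, -2.2]
ft_force: [0.2, -0.7, -0.2]
grip_width: -0.002
grasp_force: 0.0
```

servo_tool:
  twist:
    - [0,0,0]
    - [0,0,0]
    - [0,0,0]
    - [0,0,0]
    - [0,0,0]
  xyz:
    - [0,0,-0.4]
    - [0,0,-0.3]
    - [0,0,-0.1]
    - [0,0,-0.1]
    - [0,0,-0.1]
  hand: [0,0,0,0,0]

```text
time_s: 3.1
ee_pos: [0.4982, -0.2782, 0.0963]
ee_rot: [-180.0, 0.1, -2.3]
ft_force: [-4.9, 0.7, 5.9]
grip_width: -0.006
grasp_force: 3.1
```

servo_tool:
  twist:
    - [0,0,0]
    - [0,0,0]
    - [0,0,0]
    - [0,0,0]
    - [0,0,0]
  xyz:
    - [0,0,-0.1]
    - [0,0,-0.1]
    - [0,0,-0.1]
    - [0,0,-0.1]
    - [0,0,-0.1]
  hand: [0,0,0,0,0]

```text
time_s: 3.72
ee_pos: [0.4986, -0.2781, 0.0839]
ee_rot: [180.0, 0.1, -2.3]
ft_force: [-2.8, -0.9, 5.9]
grip_width: -0.002
grasp_force: 2.6
```

Contact is made and the pan is moving at about 6 N. I'll carry on gently.

servo_tool:
  twist:
    - [0,0,0]
    - [0,0,0]
    - [0,0,0]
    - [0,0,0]
  xyz:
    - [0,0,-0.1]
    - [0,0,-0.1]
    - [0,0,-0.1]
    - [0,0,-0.08]
  hand: [0,0,0,0]

```text
time_s: 4.22
ee_pos: [0.4982, -0.2781, 0.0743]
ee_rot: [-180.0, 0.1, -2.3]
ft_force: [-3.6, 0.2, 5.5]
grip_width: 0.003
grasp_force: 2.6
```

servo_tool:
  twist:
    - [0,0,0]
    - [0,0,0]
  xyz:
    - [0,0,-0.06]
    - [0,0,-0.04]
  hand: [0,0,0]

```text
schema error: expected 2 entries
```

servo_tool:
  twist:
    - [0,0,0]
  xyz:
    - [0,0,-0.03]
  hand: [0]

```text
time_s: 4.35
ee_pos: [0.4982, -0.2781, 0.0735]
ee_rot: [-180.0, 0.1, -2.3]
ft_force: [-4.1, -0.3, 5.1]
grip_width: -0.001
grasp_force: 2.6
```

servo_tool:
  twist:
    - [0,0,0]
    - [0,0,0]
  xyz:
    - [0,0,-0.06]
    - [0,0,-0.04]
  hand: [0,0]

```text
time_s: 4.6
ee_pos: [0.4982, -0.2781, 0.0711]
ee_rot: [-180.0, 0.1, -2.3]
ft_force: [-4.5, -0.7, 6.1]
grip_width: 0.003
grasp_force: 2.6
```

servo_tool:
  twist:
    - [0,0,0]
  xyz:
    - [0,0,-0.03]
  hand: [0]

```text
time_s: 4.72
ee_pos: [0.4981, -0.2781, 0.0703]
ee_rot: [-180.0, 0.1, -2.3]
ft_force: [-4.9, -1.2, 6.1]
grip_width: -0.0
grasp_force: 2.7
```

servo_tool:
  twist:
    - [0,0,0]
  xyz:
    - [0,0,-0.03]
  hand: [0]

```text
time_s: 4.85
ee_pos: [0.4982, -0.2782, 0.0699]
ee_rot: [-180.0, 0.1, -2.3]
ft_force: [-6.4, -0.2, 16.0]
grip_width: -0.002
grasp_force: 7.8
```

servo_tool:
  twist:
    - [0,0,0]
  xyz:
    - [0,0,-0.02]
  hand: [0]

```text
time_s: 4.97
ee_pos: [0.4982, -0.2782, 0.0698]
ee_rot: [180.0, 0.1, -2.3]
ft_force: [-7.3, 1.0, 19.1]
grip_width: 0.0
grasp_force: 9.4
```

servo_tool:
  twist:
    - [0,0,0]
    - [0,0,0]
    - [0,0,0]
    - [0,0,0]
    - [0,0,0]
  xyz:
    - [0,0,0.3]
    - [0,0.3,1]
    - [0,1,1]
    - [0,1,1]
    - [0,1,0.2]
  hand: [0,0,0,1,1]

```text
time_s: 5.6
ee_pos: [0.5006, -0.1947, 0.1583]
ee_rot: [180.0, -0.2, -2.2]
ft_force: [0.7, 0.8, -1.1]
grip_width: 0.415
grasp_force: 0.0
```

servo_tool:
  twist:
    - [0,0,0]
    - [0,0,0]
    - [0,0,0]
    - [0,0,0]
    - [0,-0.2,0]
  xyz:
    - [0,1,0]
    - [0,1,0]
    - [0.1,1,0]
    - [0.1,1,0]
    - [0.1,1,0]
  hand: [1,1,1,1,1]

```text
time_s: 6.22
ee_pos: [0.5081, -0.0692, 0.1567]
ee_rot: [-179.9, -2.1, -2.2]
ft_force: [-0.3, -0.2, 0.3]
grip_width: 1.001
grasp_force: 0.0
```

servo_tool:
  twist:
    - [0,-0.4,0]
    - [0,-0.4,0]
    - [0,-0.4,0]
    - [0,-0.4,0]
    - [0,-0.4,0]
  xyz:
    - [0.1,1,0]
    - [0.1,1,0]
    - [0.1,1,0]
    - [0.1,1,0]
    - [0.1,1,0]
  hand: [1,1,1,1,1]

```text
time_s: 6.85
ee_pos: [0.5206, 0.0399, 0.1659]
ee_rot: [-179.1, -17.8, -2.3]
ft_force: [0.6, 1.0, -0.5]
grip_width: 1.003
grasp_force: 0.0
```

servo_tool:
  twist:
    - [0,-0.4,0]
    - [0,-0.4,0]
    - [0,0,-0.07]
    - [0,0,0]
    - [0,0,0]
  xyz:
    - [0.1,1,0]
    - [0.1,1,0]
    - [0.1,1,-0.2]
    - [0.1,1,-0.3]
    - [0.1,1,-0.3]
  hand: [1,1,1,1,1]

```text
time_s: 7.48
ee_pos: [0.5415, 0.1623, 0.1712]
ee_rot: [-179.2, -22.4, -3.1]
ft_force: [0.0, 1.0, -0.3]
grip_width: 1.002
grasp_force: 0.0
```

servo_tool:
  twist:
    - [0,0,0]
    - [0,0,0]
    - [0,0,0]
  xyz:
    - [0.1,1,-0.1]
    - [0,1,0]
    - [0,0,0]
  hand: [1,1,1]

```text
time_s: 7.85
ee_pos: [0.5437, 0.2134, 0.1683]
ee_rot: [-179.3, -22.4, -2.8]
ft_force: [-0.8, 0.1, -1.1]
grip_width: 0.997
grasp_force: 0.0
```

Run:
```python
from h import *
st=get_state(); print(st['ee_pos'],st['ee_rot'])
for n in('top','scene'):
    s=snap(n); save(n+'1.png',s['color']); np.save(n+'1.npy',s,allow_pickle=True)
    W=cloud(s); m=(np.hypot(W[...,0]-.552,W[...,1]+.27)<.055)&(W[...,2]>.06)&(W[...,2]<.12); P=W[m]; c=P.mean(0); nn=np.linalg.svd(P-c)[2][2]; print('pan',c,nn)
# pan outline in top: steel circle at z=.07
s=np.load('top1.npy',allow_pickle=True).item(); W=cloud(s); g=s['color'].astype(int).mean(-1)
x=(np.hypot(W[...,0]-.552,W[...,1]+.27)<.075)&(W[...,2]>.045)
t,_=cv2.threshold(g[x].astype(np.uint8),0,255,cv2.THRESH_OTSU)
m=(x&(g<t)&(W[...,2]>.060)).astype(np.uint8); cs,_=cv2.findContours(m,0,cv2.CHAIN_APPROX_NONE); c=cv2.convexHull(max(cs,key=len))
C=pray(s,c,np.array([0,0,.07]),np.array([0,0,1.])); print(cv2.fitEllipse((C[:,:2]*1000).astype(np.float32)))
```

```text
[0.54370894 0.21337267 0.16831069] [-179.30298214  -22.35012521   -2.83971311]
pan [ 0.55179009 -0.26993653  0.06920627] [ 8.11757761e-03  6.42947300e-04 -9.99966845e-01]
pan [ 0.55262289 -0.26913001  0.07184811] [-0.00157393 -0.00605667 -0.99998042]
((556.171630859375, -269.0763244628906), (126.41670227050781, 137.46832275390625), 94.83234405517578)
```

servo_tool:
  twist:
    - [0,-0.4,0]
    - [0,-0.36,0]
    - [0,0,0]
  xyz:
    - [0,0.3,-0.4]
    - [0,0.35,-0.4]
    - [0,0,0]
  hand: [1,1,1]

```text
time_s: 8.32
ee_pos: [0.5533, 0.2402, 0.1797]
ee_rot: [179.5, -27.2, -3.2]
ft_force: [-0.2, -0.1, 0.2]
grip_width: 0.999
grasp_force: 0.0
```

Run:
```python
from h import *
st=get_state(); print(st['ee_pos'],st['ee_rot'],st['joint_positions'])
```

```text
[0.55333024 0.24019542 0.17968282] [179.46520627 -27.18546622  -3.20831968] [-68.32218916  32.0765503   43.78800175 130.12867819 -59.85922154
   6.07991535 -68.18394425]
```

servo_tool:
  twist:
    - [0,0.5,0]
    - [0,0.5,0]
    - [0,0.2,0]
    - [0,0,0]
  xyz:
    - [0,-0.2,0]
    - [0,-0.2,0]
    - [0,0,0]
    - [0,0,0]
  hand: [1,1,1,1]

```text
time_s: 8.82
ee_pos: [0.5541, 0.2281, 0.1797]
ee_rot: [178.8, -15.2, -3.1]
ft_force: [-0.0, -1.3, 0.9]
grip_width: 1.0
grasp_force: 0.0
```

Run:
```python
from h import *
st=get_state(); print(st['ee_pos'],st['ee_rot'],st['joint_positions'])
```

```text
[0.55408623 0.22807555 0.1796864 ] [178.77024034 -15.21098532  -3.14837526] [-68.93180133  37.0787558   55.88434958 123.11950958 -51.04928985
  29.05559438 -71.82558129]
```

servo_tool:
  twist:
    - [0.12,0,0]
    - [0,0,0]
    - [0,0,0]
    - [0,0,0]
    - [0,0,0]
  xyz:
    - [0.16,0,-0.8]
    - [0.16,0,-0.8]
    - [0.16,0,-0.8]
    - [0.16,0,-0.8]
    - [0.16,0,-0.8]
  hand: [1,1,1,1,1]

```text
time_s: 9.45
ee_pos: [0.5731, 0.229, 0.0793]
ee_rot: [-180.0, -15.2, -3.4]
ft_force: [1.5, 0.2, -0.2]
grip_width: 0.998
grasp_force: 0.0
```

Run:
```python
from h import *
st=get_state(); print(st['ee_pos'],st['ee_rot'],st['joint_positions'],st['ft_force'])
```

```text
[0.57305915 0.22901852 0.07930923] [-179.97415272  -15.15245273   -3.39425202] [-51.4884158   39.86943098  30.11357046 124.33167961 -58.35697662
  12.46495367 -66.50741593] [ 1.49921149  0.21626117 -0.16831865]
```

servo_tool:
  twist:
    - [0,0.5,0]
    - [0,0.5,0]
    - [0,0,0]
    - [0,0,0]
  xyz:
    - [0.15,-0.03,-0.3]
    - [0.14,-0.02,-0.3]
    - [0,0,-0.3]
    - [0,0,-0.2]
  hand: [1,1,1,1]

```text
time_s: 9.95
ee_pos: [0.5796, 0.2281, 0.0515]
ee_rot: [179.4, -5.2, -3.3]
ft_force: [-0.4, -0.7, -0.4]
grip_width: 1.001
grasp_force: 0.0
```

servo_tool:
  twist:
    - [0,0,0]
    - [0,0,0]
  xyz:
    - [0,0,-0.15]
    - [0,0,-0.1]
  hand: [1,1]

```text
time_s: 10.2
ee_pos: [0.5801, 0.2287, 0.0458]
ee_rot: [179.5, -5.1, -3.2]
ft_force: [-0.6, 0.5, -0.5]
grip_width: 1.001
grasp_force: 0.0
```

servo_tool:
  twist:
    - [0,0,0]
    - [0,0,0]
    - [0,0,0]
  xyz:
    - [0,0,-0.06]
    - [0,0,0]
    - [0,0,0]
  hand: [0.85,0.8,0]

```text
time_s: 10.58
ee_pos: [0.5806, 0.2283, 0.0451]
ee_rot: [179.4, -5.2, -3.2]
ft_force: [-2.5, -1.5, 9.0]
grip_width: 0.731
grasp_force: 63.4
```

servo_tool:
  twist:
    - [0,0,0]
    - [0,0,0]
    - [0,0,0]
  xyz:
    - [0,0,0]
    - [0,0,0]
    - [0,0,0]
  hand: [0,0,0]

```text
time_s: 10.95
ee_pos: [0.5806, 0.2283, 0.0451]
ee_rot: [179.4, -5.2, -3.2]
ft_force: [-2.9, -2.3, 8.2]
grip_width: 0.733
grasp_force: 63.5
```

Run:
```python
from h import *
st=get_state(); print(st['ee_pos'],st['ee_rot'],st['joint_positions'])
s=snap('scene'); u,v=proj(s,(.58,.228,.05)).astype(int); print(u,v)
x0,y0=u-60,v-60
save('g1.png',cv2.resize(s['color'][y0:y0+100,x0:x0+130],None,fx=5,fy=5,interpolation=cv2.INTER_CUBIC))
```

```text
[0.58058782 0.22827762 0.04512559] [179.4379447   -5.15929752  -3.24103725] [-50.79079596  46.24922247  35.62205686 117.51614475 -53.21297896
  27.77726629 -69.74639168]
378 262
```

View pics/g1.png

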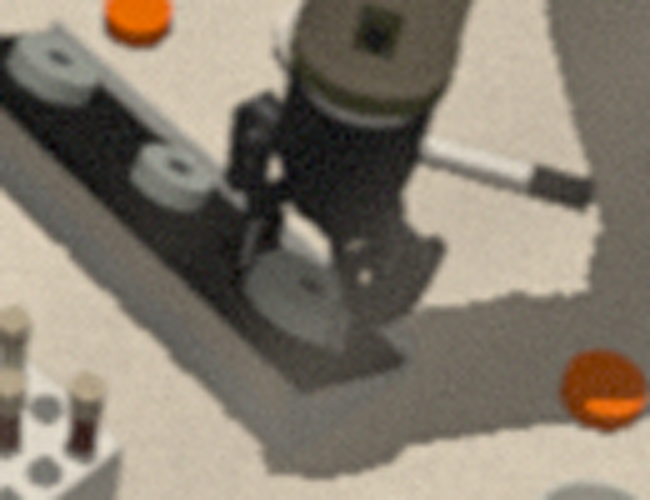

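servo_tool:
  twist:
    - [0,0,0]
    - [0,0,0]
    - [0,0,0]
    - [0,0,0]
    - [0,0,0]
  xyz:
    - [0,0,0.2]
    - [0,0,0.5]
    - [0,0,0.9]
    - [0,0,1]
    - [0,-0.5,1]
  hand: [0,0,0,0,0]

```text
time_s: 11.62
ee_pos: [0.5802, 0.2172, 0.1353]
ee_rot: [179.4, -5.1, -3.1]
ft_force: [1.7, 0.1, -4.1]
grip_width: 0.734
grasp_force: 66.8
```

servo_tool:
  twist:
    - [0,0.4,0]
    - [0,0.4,0]
    - [0,0.4,0]
    - [0,0.4,0]
    - [0,0.4,0]
  xyz:
    - [0,-0.9,0.4]
    - [0,-0.9,0.3]
    - [0,-0.9,0]
    - [0,-0.9,0]
    - [0,-0.9,0]
  hand: [0,0,0,0,0]

```text
time_s: 12.25
ee_pos: [0.5807, 0.103, 0.1525]
ee_rot: [178.2, 14.9, -3.3]
ft_force: [0.2, 0.3, -4.6]
grip_width: 0.727
grasp_force: 66.8
```

servo_tool:
  twist:
    - [0,0.4,0]
    - [0,0.4,0]
    - [0,0.2,0]
    - [0,0,0]
    - [0,0,0]
  xyz:
    - [0,-0.9,0]
    - [0,-0.9,0]
    - [0,-0.9,0]
    - [0,-0.9,0]
    - [0,-0.9,0]
  hand: [0,0,0,0,0]

```text
time_s: 12.88
ee_pos: [0.5805, -0.01, 0.1521]
ee_rot: [177.6, 24.8, -3.6]
ft_force: [-0.2, 0.1, -4.2]
grip_width: 0.73
grasp_force: 66.8
```

Run:
```python
from h import *
st=get_state(); print(st['ee_pos'],st['ee_rot'],st['joint_positions'],st['ft_force'])
s=snap('scene'); np.save('s2.npy',s,allow_pickle=True); u,v=proj(s,st['ee_pos']).astype(int); print(u,v)
x0,y0=u-65,v-70
save('g2.png',cv2.resize(s['color'][y0:y0+110,x0:x0+130],None,fx=5,fy=5,interpolation=cv2.INTER_CUBIC))
```

```text
[ 0.58048996 -0.00998221  0.15208682] [177.61971794  24.75681361  -3.55893407] [-29.73139619  48.65141447  45.576761    99.34153293 -28.00930098
  72.19617345 -65.61116906] [-0.23304716  0.0535062  -4.18529829]
322 190
```

View pics/g2.png

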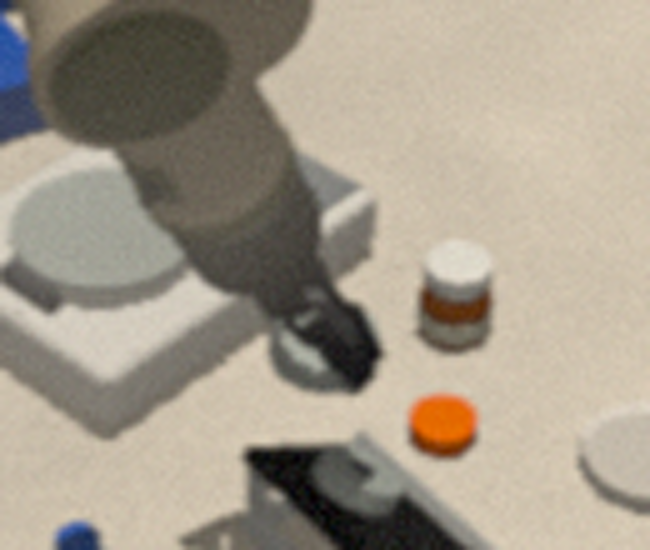

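```bash
cat >> h.py <<'E'
from scipy.spatial.transform import Rotation as Ro
YAW=np.radians(-2.9); NR=np.array([-.5*np.cos(YAW),-.5*np.sin(YAW),.866])
def plan(pg,rg,cc,target):
    st=get_state(); Rg=Ro.from_euler('xyz',rg,degrees=True); Rn=Ro.from_euler('xyz',st['ee_rot'],degrees=True)
    nt=Rg.inv().apply(NR); off=Rg.inv().apply(np.array(cc)-pg)
    n=Rn.apply(nt); ax=np.cross(n,[0,0,1]); a=np.arcsin(np.linalg.norm(ax)); rv=ax/np.linalg.norm(ax)*a
    R2=Ro.from_rotvec(rv)*Rn; tcp=np.array(target)-R2.apply(off)
    print('off',off.round(4),'twist units',(np.degrees(rv)/10).round(3),'tcp',tcp.round(4),'shift units',((tcp-st['ee_pos'])/.025).round(2),'now',st['ee_pos'].round(4))
E
python3 - <<'E'
from h import *
plan([.5806,.2283,.0451],[179.44,-5.16,-3.24],[.5795,.2278,.0531],[.552,-.270,.078])
E
```

```text
off [-0.0003  0.0006 -0.0081] twist units [ 0.164  0.002 -0.   ] tcp [ 0.549  -0.2693  0.0705] shift units [ -1.25 -10.22  -3.29] now [ 0.5801 -0.0139  0.1527]
```

servo_tool:
  twist:
    - [0.08,0,0]
    - [0.08,0,0]
    - [0,0,0]
    - [0,0,0]
    - [0,0,0]
  xyz:
    - [-0.1,-0.9,0]
    - [-0.1,-0.9,0]
    - [-0.15,-0.9,0]
    - [-0.15,-0.9,0]
    - [-0.15,-0.9,0]
  hand: [0,0,0,0,0]

```text
time_s: 13.55
ee_pos: [0.5641, -0.1226, 0.1519]
ee_rot: [179.4, 24.9, -2.8]
ft_force: [0.6, -1.1, -4.1]
grip_width: 0.728
grasp_force: 66.9
```

servo_tool:
  twist:
    - [0,0,0]
    - [0,0,0]
    - [0,0,0]
    - [0,0,0]
    - [0,0,0]
  xyz:
    - [-0.15,-0.9,0]
    - [-0.15,-0.9,0]
    - [-0.15,-0.9,-0.3]
    - [-0.15,-0.9,-0.5]
    - [0,-0.9,-0.5]
  hand: [0,0,0,0,0]

```text
time_s: 14.18
ee_pos: [0.5488, -0.2351, 0.1181]
ee_rot: [179.4, 24.9, -2.8]
ft_force: [-0.0, -0.3, -4.6]
grip_width: 0.732
grasp_force: 66.9
```

servo_tool:
  twist:
    - [0,0,0]
    - [0,0,0]
    - [0,0,0]
    - [0,0,0]
    - [0,0,0]
  xyz:
    - [0,-0.8,-0.5]
    - [0,-0.42,-0.5]
    - [0,0,-0.3]
    - [0,0,-0.1]
    - [0,0,0]
  hand: [0,0,0,0,0]

```text
time_s: 14.8
ee_pos: [0.5497, -0.2634, 0.0843]
ee_rot: [179.4, 24.9, -2.7]
ft_force: [0.2, -0.9, -3.7]
grip_width: 0.733
grasp_force: 66.9
```

Run:
```python
from h import *
plan([.5806,.2283,.0451],[179.44,-5.16,-3.24],[.5795,.2278,.0531],[.552,-.270,.078])
print(get_state()['ee_rot'],get_state()['ft_force'])
```

```text
off [-0.0003  0.0006 -0.0081] twist units [-0.017 -0.006  0.   ] tcp [ 0.549  -0.2693  0.0705] shift units [-0.03 -0.24 -0.55] now [ 0.5497 -0.2634  0.0843]
[179.43613882  24.90590859  -2.73056268] [ 0.1937617  -0.86041646 -3.65120647]
```

servo_tool:
  twist:
    - [0,0,0]
    - [0,0,0]
    - [0,0,0]
    - [0,0,0]
  xyz:
    - [0,-0.24,-0.2]
    - [0,0,-0.16]
    - [0,0,-0.05]
    - [0,0,-0.04]
  hand: [0,0,0,0]

```text
time_s: 15.3
ee_pos: [0.5493, -0.2703, 0.073]
ee_rot: [179.4, 24.9, -2.8]
ft_force: [-0.7, 0.8, -5.0]
grip_width: 0.732
grasp_force: 66.9
```

servo_tool:
  twist:
    - [0,0,0]
    - [0,0,0]
  xyz:
    - [0,0,-0.04]
    - [0,0,-0.02]
  hand: [0,0]

```text
time_s: 15.55
ee_pos: [0.5494, -0.2703, 0.0716]
ee_rot: [179.4, 24.9, -2.8]
ft_force: [-0.6, 0.1, -5.1]
grip_width: 0.732
grasp_force: 66.9
```

servo_tool:
  twist:
    - [0,0,0]
    - [0,0,0]
  xyz:
    - [0,0.02,-0.03]
    - [0,0,0]
  hand: [0,0]

```text
time_s: 15.8
ee_pos: [0.5494, -0.2698, 0.0708]
ee_rot: [179.4, 24.9, -2.8]
ft_force: [0.2, 0.0, -4.4]
grip_width: 0.727
grasp_force: 66.9
```

servo_tool:
  twist:
    - [0,0,0]
    - [0,0,0]
  xyz:
    - [0,0,-0.03]
    - [0,0,0]
  hand: [0,0]

```text
time_s: 16.05
ee_pos: [0.5493, -0.2699, 0.0701]
ee_rot: [179.4, 24.9, -2.8]
ft_force: [-0.2, -0.2, -3.4]
grip_width: 0.728
grasp_force: 67.2
```

servo_tool:
  twist:
    - [0,0,0]
  xyz:
    - [0,0,-0.03]
  hand: [0]

```text
time_s: 16.18
ee_pos: [0.5493, -0.2699, 0.0699]
ee_rot: [179.4, 24.9, -2.8]
ft_force: [0.6, 2.6, 6.3]
grip_width: 0.731
grasp_force: 68.0
```

servo_tool:
  twist:
    - [0,0,0]
  xyz:
    - [0,0,-0.01]
  hand: [0]

```text
time_s: 16.3
ee_pos: [0.5493, -0.2699, 0.07]
ee_rot: [179.4, 24.9, -2.8]
ft_force: [-1.4, 3.0, 6.0]
grip_width: 0.729
grasp_force: 68.0
```

servo_tool:
  twist:
    - [0,0,0]
    - [0,0,0]
    - [0,0,0]
    - [0,0,0]
  xyz:
    - [0,0,0]
    - [0,0,0]
    - [0,0,0]
    - [0,0,0]
  hand: [0.78,0.85,1,1]

```text
time_s: 16.8
ee_pos: [0.5493, -0.2699, 0.0691]
ee_rot: [179.4, 24.9, -2.8]
ft_force: [-0.5, 0.4, -0.5]
grip_width: 0.998
grasp_force: 0.0
```

servo_tool:
  twist:
    - [0,0,0]
    - [0,0,0]
    - [0,0,0]
    - [0,-0.4,0]
    - [0,-0.4,0]
  xyz:
    - [0.25,0,0.5]
    - [0.4,0,0.9]
    - [0.3,0.3,1]
    - [0,1,0.8]
    - [0,1,0.3]
  hand: [1,1,1,1,1]

```text
time_s: 17.42
ee_pos: [0.5741, -0.2124, 0.1585]
ee_rot: [179.8, 16.7, -2.7]
ft_force: [0.0, 0.3, -0.2]
grip_width: 1.003
grasp_force: 0.0
```

servo_tool:
  twist:
    - [0,-0.4,0]
    - [0,-0.4,0]
    - [0,-0.4,0]
    - [0,-0.4,0]
    - [0,-0.4,0]
  xyz:
    - [0,1,0]
    - [0,1,0]
    - [0,1,0]
    - [-0.1,1,0]
    - [-0.1,1,0]
  hand: [1,1,1,1,1]

```text
time_s: 18.05
ee_pos: [0.5687, -0.0866, 0.1576]
ee_rot: [-179.3, -3.3, -2.5]
ft_force: [0.9, 0.5, 0.4]
grip_width: 0.999
grasp_force: 0.0
```

```bash
cat >> h.py <<'E'
def disc(S,c0,n,rad,lo=0,hi=255,dz=.006):
    """bright/dark-limited patch lying in plane (c0,n): fit the ellipse of its outline"""
    W=cloud(S); c0=np.array(c0); m=(abs((W-c0)@n)<dz)&(np.linalg.norm(W-c0,axis=-1)<rad+.012)
    m=cv2.morphologyEx(m.astype(np.uint8),cv2.MORPH_OPEN,np.ones((3,3)))
    cs,_=cv2.findContours(m,0,cv2.CHAIN_APPROX_NONE); C=pray(S,max(cs,key=len),c0,n)
    return C
E
python3 - <<'E'
from h import *
st=get_state(); print(st['ee_pos'],st['ee_rot'],st['joint_positions'])
t=snap('top'); q=snap('scene')
for S in(t,q):
    C=disc(S,(.552,-.27,.086),np.array([0,0,1.]),.033,dz=.007); print(cv2.fitEllipse((C[:,:2]*1000).astype(np.float32)))
a=[]
for S in(t,q):
    u,v=proj(S,(.552,-.27,.08)).astype(int); a.append(cv2.resize(S['color'][v-35:v+35,u-40:u+40],(400,350),interpolation=cv2.INTER_CUBIC))
save('p1.png',np.hstack(a)); np.save('t3.npy',t,allow_pickle=True)
E
```

```text
[ 0.56870219 -0.08661138  0.15764163] [-179.25087481   -3.27501861   -2.54493066] [-23.35819386  34.24969298  40.58517121 119.42606383 -40.06018871
  36.87495515 -47.91987519]
((551.9310302734375, -268.71368408203125), (61.9820671081543, 64.08995056152344), 29.311328887939453)
((551.5919799804688, -268.3667297363281), (63.59015655517578, 70.59429931640625), 149.9628448486328)
```

View pics/p1.png

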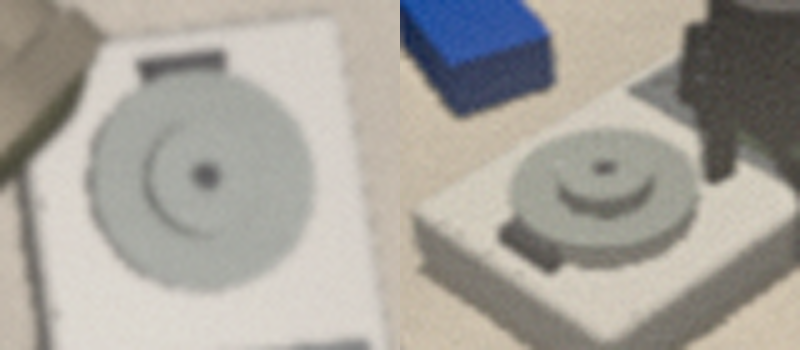

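The large disc is flat and centred on the level pan, hub at (205,178) in the left crop, about 1 mm from the pan centre. Next is the medium one.

servo_tool:
  twist:
    - [-0.07,-0.17,-0.04]
    - [0,0,0]
    - [0,0,0]
    - [0,0,0]
    - [0,0,0]
  xyz:
    - [0,0.9,0]
    - [0,0.9,0]
    - [0,0.9,-0.4]
    - [0,0.9,-0.5]
    - [0,0.18,-0.6]
  hand: [1,1,1,1,1]

```text
time_s: 18.77
ee_pos: [0.5682, 0.0092, 0.1178]
ee_rot: [-179.9, -4.8, -2.8]
ft_force: [0.9, -0.9, 0.3]
grip_width: 0.998
grasp_force: 0.0
```

servo_tool:
  twist:
    - [0,0,0]
    - [0,0,0]
    - [0,0,0]
    - [0,0,0]
    - [0,0,0]
  xyz:
    - [0,0,-0.7]
    - [0,0,-0.7]
    - [0,0,-0.6]
    - [0,0,-0.4]
    - [0,0,0]
  hand: [1,1,1,1,1]

```text
time_s: 19.4
ee_pos: [0.5677, 0.0065, 0.0582]
ee_rot: [-179.9, -4.7, -3.0]
ft_force: [-0.7, -0.1, -0.1]
grip_width: 1.004
grasp_force: 0.0
```

servo_tool:
  twist:
    - [0,0,0]
    - [0,0,0]
    - [0,0,0]
  xyz:
    - [0.07,0.05,-0.2]
    - [0,0,-0.19]
    - [0,0,0]
  hand: [1,1,1]

```text
time_s: 19.77
ee_pos: [0.5698, 0.0085, 0.0492]
ee_rot: [-179.9, -4.8, -2.9]
ft_force: [-1.2, -0.4, -0.2]
grip_width: 0.998
grasp_force: 0.0
```

servo_tool:
  twist:
    - [0,0,0]
    - [0,0,0]
    - [0,0,0]
    - [0,0,0]
  xyz:
    - [0,0,0]
    - [0,0,0]
    - [0,0,0]
    - [0,0,0]
  hand: [0.75,0.7,0,0]

```text
time_s: 20.27
ee_pos: [0.5699, 0.0084, 0.0502]
ee_rot: [-179.9, -4.8, -2.9]
ft_force: [-2.7, -0.1, 11.1]
grip_width: 0.612
grasp_force: 60.4
```

Run:
```python
from h import *
st=get_state(); print(st['ee_pos'],st['ee_rot'],st['ft_force'],st['grip_width'],st['grasp_force'])
```

```text
[0.56987841 0.00839262 0.05018095] [-179.85494039   -4.84351001   -2.9242899 ] [-2.72280235 -0.09914139 11.09793493] 0.6123508337495994 60.40071129798889
```

servo_tool:
  twist:
    - [0,0,0]
    - [0,0,0]
    - [0,0,0]
    - [0,0.2,0]
    - [0,0.4,0]
  xyz:
    - [0,0,0.2]
    - [0,0,0.5]
    - [0,0,0.9]
    - [0,-0.3,1]
    - [0,-0.8,1]
  hand: [0,0,0,0,0]

```text
time_s: 20.9
ee_pos: [0.5688, -0.0183, 0.1408]
ee_rot: [179.8, 1.4, -2.8]
ft_force: [0.8, -0.0, -3.7]
grip_width: 0.608
grasp_force: 63.3
```

servo_tool:
  twist:
    - [0,0.5,0]
    - [0,0.5,0]
    - [0,0.5,0]
    - [0,0.5,0]
    - [0,0.4,0]
  xyz:
    - [0,-0.9,0.5]
    - [0,-0.9,0]
    - [0,-0.9,0]
    - [0,-0.9,0]
    - [0,-0.9,0]
  hand: [0,0,0,0,0]

```text
time_s: 21.52
ee_pos: [0.5701, -0.1321, 0.1524]
ee_rot: [178.4, 25.3, -3.2]
ft_force: [-0.3, 0.4, -3.4]
grip_width: 0.609
grasp_force: 63.3
```

servo_tool:
  twist:
    - [0,0,0]
    - [0,0,0]
    - [0,0,0]
    - [0,0,0]
    - [0,0,0]
  xyz:
    - [0,-0.9,0]
    - [0,-0.9,0]
    - [0,-0.9,0]
    - [0,-0.9,0]
    - [0,-0.9,0]
  hand: [0,0,0,0,0]

```text
time_s: 22.15
ee_pos: [0.5698, -0.2456, 0.1521]
ee_rot: [178.5, 25.1, -3.2]
ft_force: [-1.0, 1.3, -2.2]
grip_width: 0.611
grasp_force: 63.4
```

Run:
```python
from h import *
plan([.5699,.0084,.0502],[-179.85,-4.84,-2.92],[.569,.0078,.0531],[.552,-.270,.094])
st=get_state();print(st['ee_rot'],st['ft_force'],st['grip_width'])
```

```text
off [-0.0006  0.0006 -0.003 ] twist units [ 0.148 -0.004  0.   ] tcp [ 0.5513 -0.2693  0.0911] shift units [-0.74 -0.95 -2.44] now [ 0.5698 -0.2456  0.1521]
[178.50641791  25.12581666  -3.2181624 ] [-0.99398366  1.27820654 -2.20646654] 0.6113501566235463
```

servo_tool:
  twist:
    - [0.07,0,0]
    - [0.08,0,0]
    - [0,0,0]
    - [0,0,0]
    - [0,0,0]
  xyz:
    - [-0.37,-0.47,0]
    - [-0.37,-0.48,-0.3]
    - [0,0,-0.6]
    - [0,0,-0.6]
    - [0,0,-0.4]
  hand: [0,0,0,0,0]

```text
time_s: 22.78
ee_pos: [0.5515, -0.2666, 0.1025]
ee_rot: [-179.8, 25.3, -2.4]
ft_force: [0.2, -0.1, -2.6]
grip_width: 0.609
grasp_force: 63.4
```

servo_tool:
  twist:
    - [0,0,0]
    - [0,0,0]
  xyz:
    - [0,0,-0.2]
    - [0,0,0]
  hand: [0,0]

```text
time_s: 23.02
ee_pos: [0.5514, -0.2676, 0.0989]
ee_rot: [-179.8, 25.3, -2.5]
ft_force: [-0.4, -0.1, -2.6]
grip_width: 0.615
grasp_force: 63.4
```

Run:
```python
from h import *
plan([.5699,.0084,.0502],[-179.85,-4.84,-2.92],[.569,.0078,.0531],[.552,-.270,.094])
st=get_state();print(st['ee_rot'],st['ft_force'],st['grip_width'])
```

```text
off [-0.0006  0.0006 -0.003 ] twist units [-0.002 -0.011  0.   ] tcp [ 0.5513 -0.2693  0.0911] shift units [-0.   -0.07 -0.32] now [ 0.5514 -0.2676  0.0989]
[-179.84844794   25.26809754   -2.47243139] [-0.4435894  -0.07920188 -2.60251874] 0.614556926038792
```

servo_tool:
  twist:
    - [0,0,0]
    - [0,0,0]
    - [0,0,0]
    - [0,0,0]
  xyz:
    - [0,-0.07,-0.14]
    - [0,0,-0.06]
    - [0,0,-0.04]
    - [0,0,-0.03]
  hand: [0,0,0,0]

```text
time_s: 23.52
ee_pos: [0.5514, -0.2696, 0.0926]
ee_rot: [-179.8, 25.2, -2.5]
ft_force: [0.8, 0.4, -3.0]
grip_width: 0.615
grasp_force: 63.4
```

servo_tool:
  twist:
    - [0,0,0]
  xyz:
    - [0,0,-0.03]
  hand: [0]

```text
time_s: 23.65
ee_pos: [0.5514, -0.2696, 0.0918]
ee_rot: [-179.8, 25.2, -2.5]
ft_force: [0.1, 0.2, -2.3]
grip_width: 0.609
grasp_force: 63.4
```

servo_tool:
  twist:
    - [0,0,0]
  xyz:
    - [0,0,-0.03]
  hand: [0]

```text
time_s: 23.78
ee_pos: [0.5513, -0.2696, 0.0911]
ee_rot: [-179.8, 25.2, -2.5]
ft_force: [0.0, 0.3, -3.8]
grip_width: 0.613
grasp_force: 63.4
```

servo_tool:
  twist:
    - [0,0,0]
  xyz:
    - [0,0,-0.02]
  hand: [0]

```text
time_s: 23.9
ee_pos: [0.5513, -0.2696, 0.0906]
ee_rot: [-179.8, 25.2, -2.5]
ft_force: [0.6, 0.4, 1.0]
grip_width: 0.612
grasp_force: 63.6
```

servo_tool:
  twist:
    - [0,0,0]
    - [0,0,0]
    - [0,0,0]
    - [0,0,0]
    - [0,0,0]
  xyz:
    - [0,0,-0.01]
    - [0,0,0]
    - [0,0,0]
    - [0,0,0]
    - [0,0,0]
  hand: [0,0.65,0.75,1,1]

```text
time_s: 24.52
ee_pos: [0.5514, -0.2696, 0.0904]
ee_rot: [-179.9, 25.2, -2.5]
ft_force: [-0.2, -0.1, 0.4]
grip_width: 0.999
grasp_force: 0.0
```

servo_tool:
  twist:
    - [0,0,0]
    - [0,0,0]
    - [0,0,0]
    - [0,-0.4,0]
    - [0,-0.4,0]
  xyz:
    - [0.25,0,0.5]
    - [0.4,0,0.9]
    - [0.3,0.3,1]
    - [0,1,0.4]
    - [0,1,0]
  hand: [1,1,1,1,1]

```text
time_s: 25.15
ee_pos: [0.5761, -0.2121, 0.162]
ee_rot: [-179.5, 17.0, -2.4]
ft_force: [0.3, 0.7, 0.2]
grip_width: 0.996
grasp_force: 0.0
```

servo_tool:
  twist:
    - [0,-0.4,0]
    - [0,-0.4,0]
    - [0,-0.4,0]
    - [0,-0.4,0]
    - [0,-0.4,0]
  xyz:
    - [0,1,0]
    - [0,1,0]
    - [0,1,0]
    - [0,1,0]
    - [0,1,0]
  hand: [1,1,1,1,1]

```text
time_s: 25.78
ee_pos: [0.5758, -0.0864, 0.1614]
ee_rot: [-178.6, -2.9, -2.3]
ft_force: [0.9, 0.3, -0.3]
grip_width: 0.998
grasp_force: 0.0
```

servo_tool:
  twist:
    - [0,-0.2,0]
    - [0,0,0]
    - [0,0,0]
    - [0,0,0]
    - [0,0,0]
  xyz:
    - [0,1,0]
    - [0,1,0]
    - [0,1,0]
    - [0,1,0]
    - [0,1,0]
  hand: [1,1,1,1,1]

```text
time_s: 26.4
ee_pos: [0.5758, 0.0388, 0.1613]
ee_rot: [-178.5, -4.8, -2.3]
ft_force: [-1.4, 1.4, -0.6]
grip_width: 1.0
grasp_force: 0.0
```

Run:
```python
from h import *
st=get_state(); print(st['ee_pos'],st['ee_rot'],st['joint_positions'])
t=snap('top'); q=snap('scene')
for S in(t,q):
    C=disc(S,(.552,-.27,.102),np.array([0,0,1.]),.028,dz=.007); print(cv2.fitEllipse((C[:,:2]*1000).astype(np.float32)))
a=[]
for S in(t,q):
    u,v=proj(S,(.552,-.27,.09)).astype(int); a.append(cv2.resize(S['color'][v-35:v+35,u-40:u+40],(400,350),interpolation=cv2.INTER_CUBIC))
save('p2.png',np.hstack(a))
```

```text
[0.57579436 0.03883562 0.16133839] [-178.54045208   -4.813852     -2.26608047] [-36.68243746  33.6891496   41.36647207 120.34299729 -41.82961112
  35.27388737 -58.48915171]
((551.2877197265625, -268.1014709472656), (53.13964080810547, 53.883724212646484), 41.24543380737305)
((551.1390991210938, -268.1915588378906), (54.362525939941406, 61.75981521606445), 153.5700225830078)
```

View pics/p2.png

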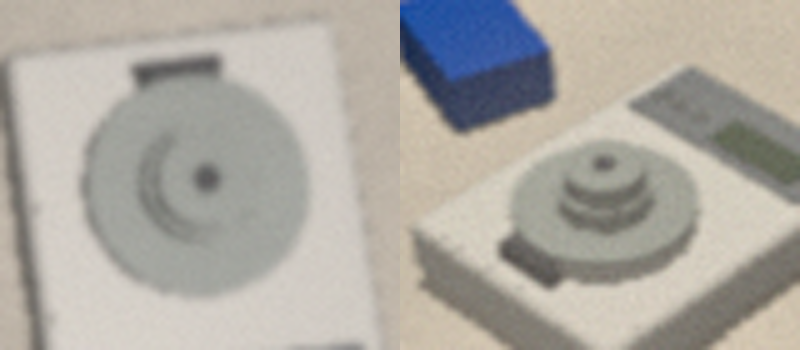

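The medium disc sits concentric on the large one, hub at (206,178) in the left crop. Next is the small one.

servo_tool:
  twist:
    - [-0.15,0,-0.06]
    - [0,0,0]
    - [0,0,0]
    - [0,0,0]
    - [0,0,0]
  xyz:
    - [0,0.9,0]
    - [0,0.9,0]
    - [0,0.7,-0.3]
    - [0,0.55,-0.5]
    - [0,0,-0.6]
  hand: [1,1,1,1,1]

```text
time_s: 27.12
ee_pos: [0.575, 0.1149, 0.1242]
ee_rot: [179.9, -4.8, -2.7]
ft_force: [0.8, -0.6, 0.2]
grip_width: 0.999
grasp_force: 0.0
```

servo_tool:
  twist:
    - [0,0,0]
    - [0,0,0]
    - [0,0,0]
    - [0,0,0]
    - [0,0,0]
  xyz:
    - [0,0,-0.7]
    - [0,0,-0.7]
    - [0,0,-0.6]
    - [0,0,-0.5]
    - [0,0,0]
  hand: [1,1,1,1,1]

```text
time_s: 27.75
ee_pos: [0.5747, 0.1136, 0.0619]
ee_rot: [179.9, -4.7, -2.8]
ft_force: [-0.6, -0.3, 0.4]
grip_width: 1.004
grasp_force: 0.0
```

servo_tool:
  twist:
    - [0,0,0]
    - [0,0,0]
    - [0,0,0]
  xyz:
    - [0,0.18,-0.2]
    - [0,0,-0.22]
    - [0,0,0]
  hand: [1,1,1]

```text
time_s: 28.12
ee_pos: [0.575, 0.1189, 0.0521]
ee_rot: [179.9, -4.8, -2.7]
ft_force: [-0.5, -0.2, -0.4]
grip_width: 1.005
grasp_force: 0.0
```

servo_tool:
  twist:
    - [0,0,0]
    - [0,0,0]
    - [0,0,0]
    - [0,0,0]
  xyz:
    - [0,0,0]
    - [0,0,0]
    - [0,0,0]
    - [0,0,0]
  hand: [0.65,0.58,0,0]

```text
time_s: 28.62
ee_pos: [0.5751, 0.1184, 0.0531]
ee_rot: [179.9, -4.8, -2.8]
ft_force: [-2.7, -0.4, 9.5]
grip_width: 0.489
grasp_force: 59.3
```

Run:
```python
from h import *
st=get_state(); print(st['ee_pos'],st['ee_rot'],st['ft_force'],st['grip_width'],st['grasp_force'])
```

```text
[0.57514902 0.11843734 0.05309933] [179.93393509  -4.83999637  -2.77182323] [-2.69155287 -0.37888788  9.52206837] 0.4891020062934176 59.29964303970337
```

servo_tool:
  twist:
    - [0,0,0]
    - [0,0,0]
    - [0,0,0]
    - [0,0,0]
    - [0,0.2,0]
  xyz:
    - [0,0,0.2]
    - [0,0,0.5]
    - [0,0,0.9]
    - [0,-0.3,1]
    - [0,-0.8,1]
  hand: [0,0,0,0,0]

```text
time_s: 29.25
ee_pos: [0.5743, 0.092, 0.1435]
ee_rot: [179.8, -2.7, -2.6]
ft_force: [1.3, -0.2, -2.3]
grip_width: 0.487
grasp_force: 61.1
```

servo_tool:
  twist:
    - [0,0.5,0]
    - [0,0.5,0]
    - [0,0.5,0]
    - [0,0.5,0]
    - [0,0.5,0]
  xyz:
    - [0,-0.9,0.8]
    - [0,-0.9,0.2]
    - [0,-0.9,0]
    - [0,-0.9,0]
    - [0,-0.9,0]
  hand: [0,0,0,0,0]

```text
time_s: 29.88
ee_pos: [0.5752, -0.022, 0.1682]
ee_rot: [178.5, 22.3, -3.0]
ft_force: [0.3, -0.3, -2.2]
grip_width: 0.484
grasp_force: 61.1
```

servo_tool:
  twist:
    - [0,0.3,0]
    - [0,0,0]
    - [0,0,0]
    - [0,0,0]
    - [0,0,0]
  xyz:
    - [0,-0.9,0]
    - [0,-0.9,0]
    - [0,-0.9,0]
    - [0,-0.9,0]
    - [0,-0.9,0]
  hand: [0,0,0,0,0]

```text
time_s: 30.5
ee_pos: [0.575, -0.1352, 0.1677]
ee_rot: [178.4, 25.1, -3.0]
ft_force: [-0.7, -0.4, -1.9]
grip_width: 0.484
grasp_force: 61.1
```

servo_tool:
  twist:
    - [0,0,0]
    - [0,0,0]
    - [0,0,0]
    - [0,0,0]
    - [0,0,0]
  xyz:
    - [0,-0.9,0]
    - [0,-0.9,0]
    - [0,-0.9,0]
    - [0,-0.9,0]
    - [0,-0.9,0]
  hand: [0,0,0,0,0]

```text
time_s: 31.12
ee_pos: [0.5751, -0.2479, 0.1673]
ee_rot: [178.4, 25.2, -3.0]
ft_force: [-0.0, -0.3, -2.4]
grip_width: 0.49
grasp_force: 61.1
```

Run:
```python
from h import *
plan([.5751,.1184,.0531],[179.93,-4.84,-2.77],[.5745,.1183,.0531],[.552,-.270,.110])
st=get_state();print(st['ee_rot'],st['ft_force'],st['grip_width'])
```

```text
off [-0.0006  0.0001 -0.    ] twist units [ 0.146 -0.007  0.   ] tcp [ 0.5525 -0.2699  0.1097] shift units [-0.9  -0.88 -2.3 ] now [ 0.5751 -0.2479  0.1673]
[178.38823239  25.16188737  -3.02580058] [-0.03004618 -0.29614756 -2.38227881] 0.4896902932528308
```

servo_tool:
  twist:
    - [0.07,0,0]
    - [0.07,0,0]
    - [0,0,0]
    - [0,0,0]
    - [0,0,0]
  xyz:
    - [-0.45,-0.45,0]
    - [-0.45,-0.5,-0.3]
    - [0,0,-0.6]
    - [0,0,-0.6]
    - [0,0,-0.4]
  hand: [0,0,0,0,0]

```text
time_s: 31.75
ee_pos: [0.5528, -0.2688, 0.1181]
ee_rot: [180.0, 25.3, -2.2]
ft_force: [0.4, -0.1, -2.1]
grip_width: 0.492
grasp_force: 61.1
```

servo_tool:
  twist:
    - [0,0,0]
    - [0,0,0]
  xyz:
    - [0,0,-0.1]
    - [0,0,0]
  hand: [0,0]

```text
time_s: 32.0
ee_pos: [0.5528, -0.2699, 0.1172]
ee_rot: [179.9, 25.2, -2.3]
ft_force: [-0.4, 0.3, -1.5]
grip_width: 0.485
grasp_force: 61.1
```

Run:
```python
from h import *
plan([.5751,.1184,.0531],[179.93,-4.84,-2.77],[.5745,.1183,.0531],[.552,-.270,.110])
```

```text
off [-0.0006  0.0001 -0.    ] twist units [ 0.007 -0.008  0.   ] tcp [ 0.5525 -0.2699  0.1097] shift units [-0.01  0.   -0.3 ] now [ 0.5528 -0.2699  0.1172]
```

servo_tool:
  twist:
    - [0,0,0]
    - [0,0,0]
    - [0,0,0]
    - [0,0,0]
  xyz:
    - [-0.02,0,-0.12]
    - [0,0,-0.06]
    - [0,0,-0.04]
    - [0,0,-0.03]
  hand: [0,0,0,0]

```text
time_s: 32.5
ee_pos: [0.5521, -0.2701, 0.1111]
ee_rot: [179.9, 25.2, -2.4]
ft_force: [0.6, 0.6, -2.1]
grip_width: 0.485
grasp_force: 61.1
```

servo_tool:
  twist:
    - [0,0,0]
  xyz:
    - [0,0,-0.03]
  hand: [0]

```text
time_s: 32.62
ee_pos: [0.5521, -0.2701, 0.1103]
ee_rot: [179.9, 25.2, -2.4]
ft_force: [0.3, 0.3, -1.2]
grip_width: 0.491
grasp_force: 61.1
```

servo_tool:
  twist:
    - [0,0,0]
  xyz:
    - [0,0,-0.03]
  hand: [0]

```text
time_s: 32.75
ee_pos: [0.5521, -0.2701, 0.1096]
ee_rot: [179.9, 25.2, -2.4]
ft_force: [-0.5, -0.8, -2.0]
grip_width: 0.487
grasp_force: 61.1
```

servo_tool:
  twist:
    - [0,0,0]
  xyz:
    - [0,0,-0.02]
  hand: [0]

```text
time_s: 32.88
ee_pos: [0.5521, -0.2701, 0.1091]
ee_rot: [179.9, 25.2, -2.4]
ft_force: [0.2, 0.3, 0.4]
grip_width: 0.49
grasp_force: 61.3
```

servo_tool:
  twist:
    - [0,0,0]
    - [0,0,0]
    - [0,0,0]
    - [0,0,0]
    - [0,0,0]
  xyz:
    - [0,0,-0.01]
    - [0,0,0]
    - [0,0,0]
    - [0,0,0]
    - [0,0,0]
  hand: [0,0.53,0.65,1,1]

```text
time_s: 33.5
ee_pos: [0.5521, -0.2701, 0.1089]
ee_rot: [179.9, 25.2, -2.4]
ft_force: [0.2, -1.0, -0.3]
grip_width: 1.001
grasp_force: 0.0
```

servo_tool:
  twist:
    - [0,0,0]
    - [0,0,0]
    - [0,0,0]
    - [0,0,0]
    - [0,0,0]
  xyz:
    - [0.25,0,0.5]
    - [0.4,0,0.9]
    - [0.3,0.3,1]
    - [0,1,0.4]
    - [0,1,0]
  hand: [1,1,1,1,1]

```text
time_s: 34.12
ee_pos: [0.5766, -0.2121, 0.1802]
ee_rot: [179.9, 25.1, -2.4]
ft_force: [0.4, -0.4, 0.1]
grip_width: 1.003
grasp_force: 0.0
```

servo_tool:
  twist:
    - [0,-0.4,0]
    - [0,-0.4,0]
    - [0,-0.4,0]
    - [0,-0.4,0]
    - [0,0,0]
  xyz:
    - [0,1,0]
    - [0,1,0]
    - [0,1,0]
    - [0,1,0]
    - [0,1,0]
  hand: [1,1,1,1,1]

```text
time_s: 34.75
ee_pos: [0.5748, -0.0861, 0.1793]
ee_rot: [-179.3, 9.2, -2.2]
ft_force: [0.9, -0.0, 0.7]
grip_width: 1.001
grasp_force: 0.0
```

servo_tool:
  twist:
    - [0,0,0]
    - [0,0,0]
    - [0,0,0]
    - [0,0,0]
    - [0,0,0]
  xyz:
    - [0,1,0]
    - [0,1,0]
    - [0,0,0]
    - [0,0,0]
    - [0,0,0]
  hand: [1,1,1,1,1]

```text
time_s: 35.38
ee_pos: [0.5757, -0.0385, 0.1789]
ee_rot: [-179.4, 9.2, -2.2]
ft_force: [-0.1, 0.3, -0.3]
grip_width: 1.0
grasp_force: 0.0
```

Run:
```python
from h import *
print(get_state()['ee_pos'])
t=snap('top'); q=snap('scene')
for S in(t,q):
  for h,r in((.118,.023),):
    C=disc(S,(.552,-.27,h),np.array([0,0,1.]),r,dz=.007); print(cv2.fitEllipse((C[:,:2]*1000).astype(np.float32)))
a=[]
for S in(t,q):
    u,v=proj(S,(.552,-.27,.09)).astype(int); a.append(cv2.resize(S['color'][v-35:v+35,u-40:u+40],(400,350),interpolation=cv2.INTER_CUBIC))
save('p3.png',np.hstack(a))
```

```text
[ 0.57574756 -0.0384977   0.17894591]
((550.2014770507812, -268.66534423828125), (42.514244079589844, 44.98878860473633), 3.487520933151245)
((550.1047973632812, -268.4342041015625), (43.04482650756836, 51.195953369140625), 157.37625122070312)
```

View pics/p3.png

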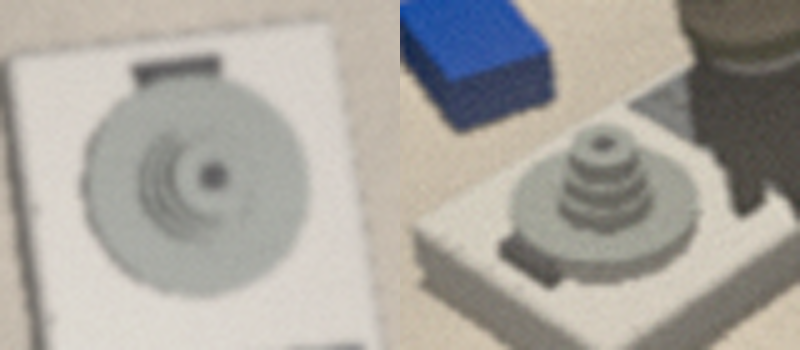

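The stack is flat and concentric to within about 1.5 mm, with the hub at (214,177) in the left crop. The pan is level and the robot is clear.

```bash
python3 -c "
from cell import *
print(job_done())"
```

```text
the job is handed in; nothing more can be done
None
```

The job is handed in: I pressed the pan home and level first (about 20 N at most), then stacked the large, medium and small weights flat on it, centred to within about 2 mm in the camera images, at about 35 s on the robot clock.

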